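# Third hand: press a righted bottle into its holder

### The job

A squeeze bottle has toppled over on the table. Stand it upright on the foot plate of the bottle holder, nozzle up, and press it squarely into the holder's sprung V-shaped pad until the pad has gone back about half of its travel, then keep it held there with that steady push so that a colleague can screw on the retaining hoop. Finish while still holding and pressing the bottle; never ram the pad to its end stop, and leave the other things on the table where they are.

Things in the scene. Friction and masses are not known exactly. Their poses are not given: they have to be found in the camera images.
- bottle: Off-white round squeeze bottle with nozzle, lying down; the only bottle out. 192 mm long, 0.12 kg. Straight body 52 mm diameter up to 120 mm from the base, cap 41 mm diameter at 142 to 159 mm, then thin nozzle. Origin: centre of the flat base; z axis runs to the nozzle (at the start level, turned to the left, up to 0.65 rad off +y). Centre of mass about 75 mm from the base.
- holder: Grey metal holder, fixed. x points from its open front (facing the robot's right) to its back plate, along the pad's travel; z up. Origin: on the table, under the bottle's axis when the pad is half way. Smooth foot plate 5 mm thick, 90 mm wide, from x = -53 to 97 mm; the bottle stands on it. Back plate 76 mm wide, 115 mm high, front at x = 68 mm. Free in front of and beside the pad.
- press_pad (a joint): Travel of the sprung V-pad in m: 0 at rest (forward), 0.020 at its end stop, growing as it is pushed along the holder's x. Spring 900 N/m, no preload: half way (0.010) takes 9 N. The standing bottle first touches it with its axis 10 mm in front of the holder's origin.
- pad_v (a point): Bottom of the V-pad's groove, 75 mm above the table; moves with the pad. Pad: grey plastic V-block, 40 mm tall (55 to 95 mm above the table), 41 mm wide, narrower than the bottle. The groove is vertical, 120 degrees wide, open to the holder's front; a bottle touching both faces has its axis 30 mm in front of this point.
- driver: Bystander: hand driver with a green grip and red end cap, 216 mm long, lying near the table's front edge. Origin: centre of its underside.
- timer: Bystander: off-white clockwork timer with a red knob, 62x62x51 mm, standing behind the work. Origin: centre of its underside.
- tape: Bystander: roll of tan tape lying flat, 96 mm across, 25 mm high, to the left behind the holder. Origin: centre of its underside.
- hoop: Bystander: the retaining hoop, a bent strip of steel in the shape of a U with two ears, 60x92 mm and 18 mm high, lying on its edge by the front edge, left. Origin: on the table in the middle of the U's bend.

How it is judged:
On the way:
1. the bottle is upright, nozzle up, on the table or the foot plate (angle between bottle's own z axis and vertical below 0.15 rad and height (world z) of bottle below 0.02 m), for 0.2 s.
At the end, for the whole second after the job is handed in: Bottle upright within 0.12 rad, base on the foot plate (within 5 mm), centred sideways within 8 mm, pad pushed back 6 to 14 mm of its 20 mm and the bottle pressing on it with 4.5 to 14 N, steadily, through the last second, the fingers still holding or pressing the bottle (angle between bottle's own z axis and vertical below 0.12 rad and z of bottle in the frame of holder between 0.003 and 0.01 m and y of bottle in the frame of holder between -0.008 and 0.008 m and value of joint press_pad between 0.006 and 0.014 m and contact force between bottle and press_pad between 4.5 and 14 N and contact force between bottle and the fingers above 1 N and linear speed of bottle below 0.01 m/s); the arm keeps its last pose, push and grip.
It fails at once if the pad is rammed to its end stop (value of joint press_pad above 0.0185 m).
It fails at once if the green-handled driver is displaced by more than 3 cm (distance of driver from where it was at the start of the episode above 0.03 m).
It fails at once if the timer is displaced by more than 3 cm (distance of timer from where it was at the start of the episode above 0.03 m).
It fails at once if the tape roll is displaced by more than 3 cm (distance of tape from where it was at the start of the episode above 0.03 m).
It fails at once if the steel hoop is displaced by more than 3 cm (distance of hoop from where it was at the start of the episode above 0.03 m).
It also fails if it takes over 45 s, if anything falls off the work surface, if the arm or the gripper's body presses on something with over 40 N, if the wrist force passes 120 N, or if a joint passes its speed limit or range.

### The arm

A 6-joint arm with a two-finger parallel gripper is mounted at the origin on a cart in front of the work surface, level with it; the furniture and walls round the work are solid. World frame = base frame: x ahead of the robot, y to its left, z up, the work surface at z = 0. Lengths are in m, angles in rad, forces in N, time in s.
With the tool pointing down it reaches from about 0.375 to 0.975 m from the base axis. Payload 3.8 kg.
Tool frame: the origin (TCP) lies at the very end of the fingers, on their centre line; the grasp point (between the pads) lies 19 mm behind it; z points along the fingers, y is the line along which they close (so a half turn about z gives the same grasp; the last joint's range is limited). The gripper opens to 85 mm and grips with 20 to 120 N. Pads are 22 mm wide; open, the fingers measure 114 mm over their backs; the gripper's body (76 mm by 85 mm) begins 54 mm behind the grasp point. The pads swing forward as they close: fully open they stand 13 mm farther back than shut.
Start: joints at [-1.217, 0.264, 1.604, -0, 1.274, -0.037], TCP at [0.257, -0.624, 0.231] pointing down, gripper open.
Joint ranges: [-2.63, 2.63], [-0.94, 2.18], [0.31, 2.57], [-1.31, 4.45], [0, 2.66], [-2.55, 2.55]. Speed limits (rad/s): [2.57, 2.57, 3.14, 3.14, 3.14, 3.14].

### API

Orientations are given as a rotation vector (axis times angle).
In Python, from workcell import * gives the robot as it stands.
- The arm moves only by the shell command python3 -m crank 'ROWS' [OPENING] [FORCE]. ROWS is JSON, a list that holds one entry, the list of rows, each a list of 6 numbers: the shift along the tool's x, y, z in cm, then the turn, a rotation vector about the tool's x, y, z in rad. In form: [[[dx, dy, dz, ax, ay, az], ...]]. A call has 1 to 8 rows; each row shifts and turns the commanded pose from where the row before left it, along the tool's axes as they then stand; what a row does not reach is not made up. A row lasts 1/12 s, in which the tool goes at most 41.7 mm and 7.16 degrees, less where a joint would pass 70% of its speed; a pose out of reach is approached as far as the arm can. A call with a gripper value outside its range is refused whole. OPENING is the finger opening in cm, from 0 to 8.54, set as the call begins (- or left out, the last holds). The fingers move at their own pace and stop on an object; FORCE is the grip in N (left out, the last holds). Time passes only in rows, so rows that do not move let the fingers close. It gives the time, the measured TCP pose, the force, the opening and the grip force at its end, in the units of the state.
- read_state(): the state, without advancing time (a new reading comes with each control period).
- read_camera(name): name is "side" or "top" or "wrist"; returns the picture (420x560x3 uint8, blue, green, red); there is no depth.
- camera_model(name): a dict with "camera_matrix" (3x3 intrinsics, pixels), "k1" (the pictures are not rectified: a ray, as slopes to the right and down, at radius r is drawn at 1 + k1 r^2 times it, then the intrinsics apply), "R" (3x3) and "t" (3): a world point X has camera coordinates R X + t. Camera axes: x right, y down, z forward; pixel columns grow to the right and rows downward; lengths in m; the calibration is good to about 2 mm. A picture is of the moment at which its call begins: read the wrist's pose just before it. camera_model takes no time and is no camera call; for the wrist camera it gives the pose at the moment of the call.
- finish_job(): hands the job in; it is judged then, once.
The state is a dict: "time": time; "q": joint angles; "joint_vel": joint speeds; "joint_torque": joint torques, N m; "tool_pos": TCP position; "tcp_rot": TCP orientation; "wrist_force": force on the tool from outside, world axes, zero at the start; "torque": the same for the moment, N m; "width": opening from 0.0 (shut) to 1.0 (fully open); "grip_force": force on a finger pad.
Only numpy, scipy, OpenCV 4.12 (cv2) and the standard library are available. Lean on these libraries where they do the work, as an engineer would, in place of code of your own. Each camera call takes 0.05 s, during which the arm holds its last target. There are 200 camera calls.

## Working session

There is one attempt and no reset: what is moved stays moved. The work goes in short steps, Python scripts to look and compute and a shell command to move; the robot and the scene stay as the last step left them, time stands still between calls to the robot, and variables do not carry over. Pictures are saved under pics/ and viewed, at most 10 in all, crops included, and the job is handed in when it is done.

```bash
mkdir -p pics
cat > h.py <<'E'
from workcell import *
import numpy as np, cv2
from scipy.spatial.transform import Rotation as R
def ray(m,u,v):
    K=np.array(m["camera_matrix"]);k=m["k1"]
    p=np.linalg.inv(K)@[u,v,1];d=p[:2];s=d.copy()
    for _ in range(30): s=d/(1+k*(s@s))
    Rm=np.array(m["R"]);return -Rm.T@np.array(m["t"]),Rm.T@np.array([s[0],s[1],1])
def at_z(m,u,v,z):
    c,d=ray(m,u,v);return c+d*(z-c[2])/d[2]
def proj(m,X):
    x=np.array(m["R"])@np.array(X)+np.array(m["t"]);s=x[:2]/x[2];s=s*(1+m["k1"]*(s@s))
    return (np.array(m["camera_matrix"])@[s[0],s[1],1])[:2]
E
python3 - <<'E'
from h import *
for n in("top","side"):
    im=read_camera(n);cv2.imwrite(f"pics/{n}0.png",cv2.resize(im,(800,600)))
    cv2.imwrite(f"raw_{n}.png",im); m=camera_model(n);print(n,m)
s=read_state();print(s["tcp_rot"],s["width"],s["time"])
E
```

```text
top {'camera_matrix': array([[384.21922464,   0.        , 278.33413492],
       [  0.        , 384.21922464, 200.43192931],
       [  0.        ,   0.        ,   1.        ]]), 'k1': -0.04598852791002659, 'R': array([[ 0.14717071, -0.98908567, -0.00709394],
       [-0.96848752, -0.14264146, -0.20416989],
       [ 0.20092962,  0.03691822, -0.97890977]]), 't': array([0.00930076, 0.57632777, 0.90454591])}
side {'camera_matrix': array([[447.73048809,   0.        , 273.60538154],
       [  0.        , 447.73048809, 208.68395093],
       [  0.        ,   0.        ,   1.        ]]), 'k1': 0.0189212583472048, 'R': array([[ 0.96968279,  0.24397308,  0.01387134],
       [ 0.1842889 , -0.69282758, -0.69715676],
       [-0.16047703,  0.67857725, -0.71678452]]), 't': array([-0.56651257,  0.01283131,  1.15331503])}
[-3.07981650e+00 -6.09513518e-01  4.89575445e-04] 0.9983590620582763 0.1
```

View pics/top0.png

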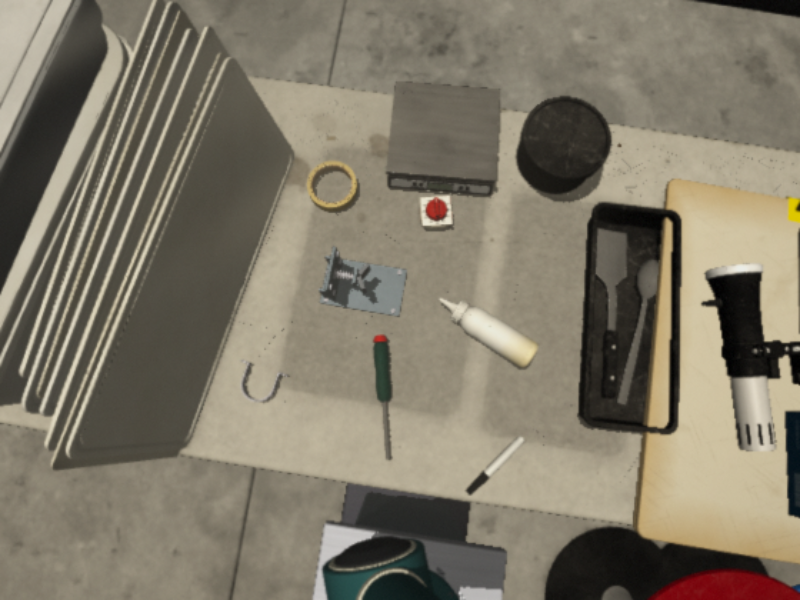

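View pics/side0.png

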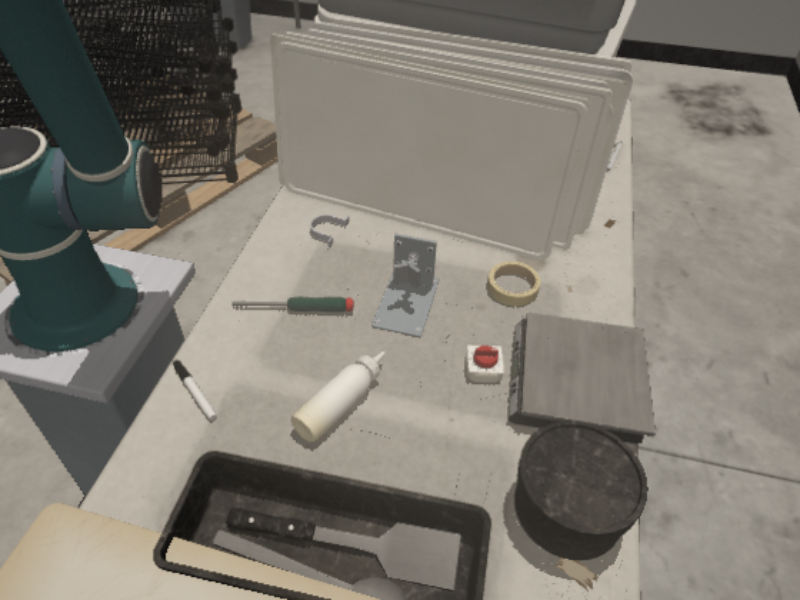

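The top view shows the bottle from its base at about (527,355) to the nozzle tip at (441,300). The foot plate spans (405,268) to (320,305), with the driver's red cap at (380,340) and the timer at (436,212). The side view agrees. I'll enlarge both.

Run:
```python
from h import *
a=cv2.imread("raw_top.png")[160:270,215:385]   # x215..385,y160..270
b=cv2.imread("raw_side.png")[155:315,195:325]
cv2.imwrite("pics/ct.png",cv2.resize(a,None,fx=4.7,fy=4.7,interpolation=cv2.INTER_CUBIC))
cv2.imwrite("pics/cs.png",cv2.resize(b,None,fx=3.75,fy=3.75,interpolation=cv2.INTER_CUBIC))
```

```text
(no output)
```

View pics/ct.png

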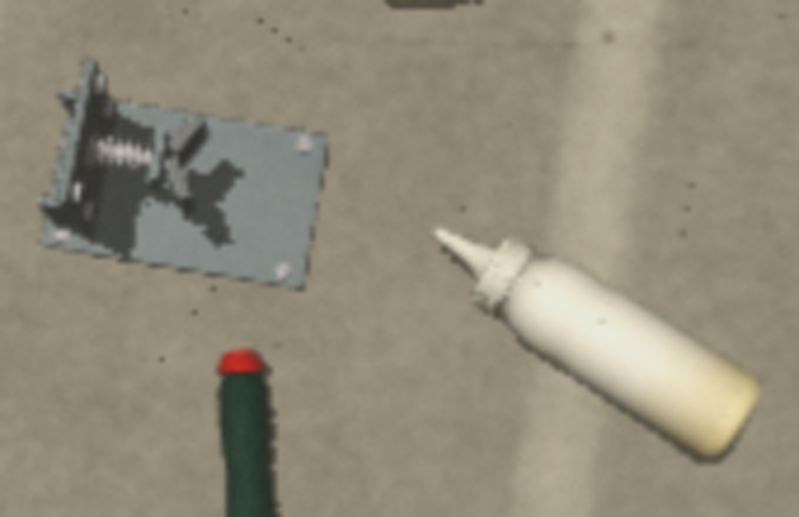

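View pics/cs.png

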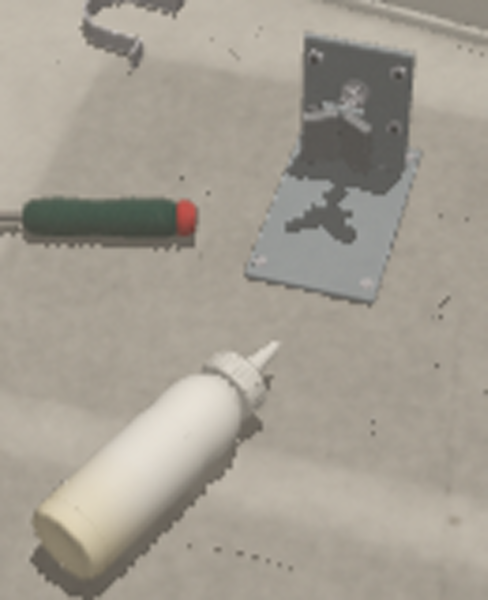

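Run:
```python
from h import *
mt,ms=camera_model("top"),camera_model("side")
T=lambda u,v,z:at_z(mt,215+(u+.5)/4.7-.5,160+(v+.5)/4.7-.5,z)[:2]
S=lambda u,v,z:at_z(ms,195+(u+.5)/3.75-.5,155+(v+.5)/3.75-.5,z)[:2]
def p(*a):print(*[np.round(x,4) for x in a])
# plate front corners: right-robot near/far
tf,tn,tb=T(328,134,.005),T(303,289,.005),T(42,245,.005)
sf,sn=S(374,300,.005),S(248,275,.005)
p("plate far/near",tf,tn,"back near",tb,"| side",sf,sn)
print(np.linalg.norm(tf-tn),np.linalg.norm(tb-tn))
for f,n in((tf,tn),(sf,sn)):
    d=(n-f)/np.linalg.norm(n-f); x=np.array([-d[1],d[0]]); x=x if x[1]>0 else -x
    p("xdir",x,np.arctan2(x[1],x[0]),"origin",(f+n)/2+.053*x)
x=(tb-tn)/np.linalg.norm(tb-tn);p("xdir edge",x,np.arctan2(x[1],x[0]))
p("tip",T(434,231,.026),S(279,344,.026))
p("cap sides",T(518,243,.026),T(487,308,.026),S(206,366,.026),S(254,412,.026))
p("base corners",T(758,387,.026),T(708,460,.026),S(36,518,.026),S(98,578,.026))
p("shoulder corners",T(550,262,.026),T(512,325,.026))
p("driver cap",T(240,360,.02),S(187,218,.02))
```

```text
Traceback (most recent call last):
numpy._core._exceptions._UFuncNoLoopError: ufunc 'multiply' did not contain a loop with signature matching types (dtype('<U14'), dtype('float64')) -> None
```

Run:
```python
from h import *
mt,ms=camera_model("top"),camera_model("side")
T=lambda u,v,z:at_z(mt,215+(u+.5)/4.7-.5,160+(v+.5)/4.7-.5,z)[:2]
S=lambda u,v,z:at_z(ms,195+(u+.5)/3.75-.5,155+(v+.5)/3.75-.5,z)[:2]
def p(*a):print(*[x if isinstance(x,str) else np.round(x,4) for x in a])
tf,tn,tb=T(328,134,.005),T(303,289,.005),T(42,245,.005)
sf,sn=S(374,300,.005),S(248,275,.005)
p("plate far/near",tf,tn,"back near",tb,"| side",sf,sn)
print(np.linalg.norm(tf-tn),np.linalg.norm(tb-tn))
for f,n in((tf,tn),(sf,sn)):
    d=(n-f)/np.linalg.norm(n-f); x=np.array([-d[1],d[0]]); x=x if x[1]>0 else -x
    p("xdir",x,np.arctan2(x[1],x[0]),"origin",(f+n)/2+.053*x)
x=(tb-tn)/np.linalg.norm(tb-tn);p("xdir edge",x,np.arctan2(x[1],x[0]))
p("tip",T(434,231,.026),S(279,344,.026))
p("cap sides",T(518,243,.026),T(487,308,.026),S(206,366,.026),S(254,412,.026))
p("base corners",T(758,387,.026),T(708,460,.026),S(36,518,.026),S(98,578,.026))
p("shoulder corners",T(550,262,.026),T(512,325,.026))
p("driver cap",T(240,360,.02),S(187,218,.02))
s=read_state();p(s["tool_pos"],R.from_rotvec(s["tcp_rot"]).as_matrix())
```

```text
plate far/near [0.6155 0.0846] [0.5254 0.0856] back near [0.5287 0.2344] | side [0.6159 0.0846] [0.5297 0.0846]
0.09012813176036746 0.148897560582708
xdir [0.011  0.9999] 1.5598 origin [0.5711 0.1381]
xdir [3.e-04 1.e+00] 1.5705 origin [0.5728 0.1376]
xdir edge [0.0217 0.9998] 1.5491
tip [0.5647 0.0184] [0.5688 0.0156]
cap sides [ 0.5647 -0.0281] [ 0.5265 -0.0158] [ 0.5295 -0.0129] [ 0.5675 -0.0396]
base corners [ 0.505  -0.1666] [ 0.4621 -0.1438] [ 0.4665 -0.144 ] [ 0.5135 -0.1724]
shoulder corners [ 0.5568 -0.0468] [ 0.5193 -0.0305]
driver cap [0.4794 0.1134] [0.4798 0.111 ]
[ 0.2569 -0.6235  0.2301] [[ 9.246e-01  3.809e-01 -7.000e-04]
 [ 3.809e-01 -9.246e-01  1.900e-03]
 [ 1.000e-04 -2.100e-03 -1.000e+00]]
```

```bash
cat >> h.py <<'E'
from scipy.linalg import logm,expm
from scipy.spatial.transform import RigidTransform as RT
PHI=.3
b=np.array([.419,.908,0]);b/=np.linalg.norm(b);up=np.array([0,0,1.])
base=np.array([.487,-.1565,.026])
def frame(x_al,z_to):  # y horizontal, given tool z
    z=z_to/np.linalg.norm(z_to);y=np.cross(z,x_al);y/=np.linalg.norm(y)
    return np.column_stack([np.cross(y,z),y,z])
Rg=frame(b,-up*np.cos(PHI)-b*np.sin(PHI))
def mat(Rm,grasp):
    M=np.eye(4);M[:3,:3]=Rm;M[:3,3]=np.array(grasp)+.019*Rm[:,2];return M
def cur():
    s=read_state();M=np.eye(4);M[:3,:3]=R.from_rotvec(s["tcp_rot"]).as_matrix();M[:3,3]=s["tool_pos"];return M
def plan(M,n=None):
    D=np.linalg.inv(cur())@M
    r=R.from_matrix(D[:3,:3]).magnitude();d=np.linalg.norm(D[:3,3])
    n=n or int(np.ceil(max(d/.038,r/.115,1)))
    E=expm(logm(D).real/n)
    print("n",n,np.round(E[:3,3]*100,2).tolist(),np.round(R.from_matrix(E[:3,:3]).as_rotvec(),4).tolist(),"| total",np.round(d,4),np.round(r,3))
def st():
    s=read_state();print({k:np.round(s[k],3).tolist() for k in("time","q","tool_pos","wrist_force","width","grip_force")})
def side_hold(yaw=0.):  # final tool orientation pointing along holder x, leaned down
    h=np.array([-np.sin(yaw),np.cos(yaw),0]);return frame(up,h*np.cos(PHI)-up*np.sin(PHI))
E
python3 -c "
from h import *
g=base+.075*b
plan(mat(Rg,g+[0,0,.16]))"
```

```text
n 16 [3.54, -1.4, -0.13] [-0.0071, -0.0179, -0.0464] | total 0.5932 0.803
```

```bash
python3 -m crank '[[[3.54,-1.4,-0.13,-0.0071,-0.0179,-0.0464],[3.54,-1.4,-0.13,-0.0071,-0.0179,-0.0464],[3.54,-1.4,-0.13,-0.0071,-0.0179,-0.0464],[3.54,-1.4,-0.13,-0.0071,-0.0179,-0.0464],[3.54,-1.4,-0.13,-0.0071,-0.0179,-0.0464],[3.54,-1.4,-0.13,-0.0071,-0.0179,-0.0464],[3.54,-1.4,-0.13,-0.0071,-0.0179,-0.0464],[3.54,-1.4,-0.13,-0.0071,-0.0179,-0.0464]]]' 8.5 40
python3 -m crank '[[[3.54,-1.4,-0.13,-0.0071,-0.0179,-0.0464],[3.54,-1.4,-0.13,-0.0071,-0.0179,-0.0464],[3.54,-1.4,-0.13,-0.0071,-0.0179,-0.0464],[3.54,-1.4,-0.13,-0.0071,-0.0179,-0.0464],[3.54,-1.4,-0.13,-0.0071,-0.0179,-0.0464],[3.54,-1.4,-0.13,-0.0071,-0.0179,-0.0464],[3.54,-1.4,-0.13,-0.0071,-0.0179,-0.0464],[3.54,-1.4,-0.13,-0.0071,-0.0179,-0.0464]]]'
python3 -m crank '[[[0,0,0,0,0,0],[0,0,0,0,0,0]]]'
python3 -c "
from h import *
st();g=base+.075*b
plan(mat(Rg,g+[0,0,.16]));plan(mat(Rg,g+[0,0,.002]))"
```

```text
time: 0.77
tool_pos: [0.4388, -0.3799, 0.2211]
tcp_rot: [2.831, 1.139, -0.197]
wrist_force: [1.0, -0.1, -0.0]
width: 1.0
grip_force: 0.0
time: 1.43
tool_pos: [0.5158, -0.092, 0.1677]
tcp_rot: [2.486, 1.596, -0.377]
wrist_force: [0.2, -0.6, 0.3]
width: 0.993
grip_force: 0.0
time: 1.6
tool_pos: [0.515, -0.0916, 0.1669]
tcp_rot: [2.485, 1.6, -0.379]
wrist_force: [-0.6, 0.7, 0.2]
width: 0.995
grip_force: 0.0
{'time': 1.6, 'q': [-0.04, 0.109, 1.94, -0.297, 1.225, 0.506], 'tool_pos': [0.515, -0.092, 0.167], 'wrist_force': [-0.631, 0.655, 0.235], 'width': 0.995, 'grip_force': 0.0}
n 1 [-0.16, 0.17, -0.05] [0.0002, 0.002, 0.0055] | total 0.0024 0.006
n 5 [0.91, 0.04, 3.01] [0.0, 0.0004, 0.0011] | total 0.1571 0.006
```

```bash
python3 -m crank '[[[0.91,0.04,3.01,0,0,0],[0.91,0.04,3.01,0,0,0],[0.91,0.04,3.01,0,0,0],[0.91,0.04,3.01,0,0,0.005],[0.7,0.04,2.5,0,0,0],[0.2,0,0.5,0,0,0],[0,0,0,0,0,0]]]'
python3 -c "
from h import *
st();g=base+.075*b
plan(mat(Rg,g+[0,0,.002]))
cv2.imwrite('pics/w1.png',read_camera('wrist'))"
```

```text
time: 2.18
tool_pos: [0.5148, -0.0972, 0.0093]
tcp_rot: [2.495, 1.586, -0.383]
wrist_force: [0.1, 0.1, -0.6]
width: 0.995
grip_force: 0.0
{'time': 2.183, 'q': [-0.051, 0.31, 2.038, -0.348, 0.942, 0.614], 'tool_pos': [0.515, -0.097, 0.009], 'wrist_force': [0.077, 0.117, -0.575], 'width': 0.995, 'grip_force': 0.0}
n 1 [0.35, -0.04, -0.17] [-0.0037, 0.0031, -0.0054] | total 0.0039 0.007
```

View pics/w1.png

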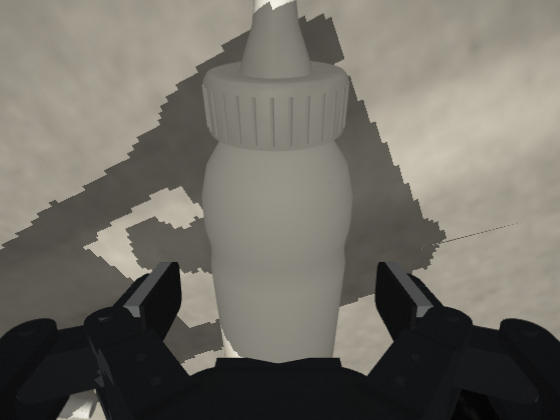

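The wrist view shows the bottle centred between the fingers: its body runs from about column 215 to 340, with the pads at 180 and 378. The axis is parallel to the pads, so I'll close.

```bash
python3 -m crank '[[[0.35,-0.04,-0.17,0,0,-0.005],[0,0,0,0,0,0],[0,0,0,0,0,0],[0,0,0,0,0,0],[0,0,0,0,0,0],[0,0,0,0,0,0],[0,0,0,0,0,0],[0,0,0,0,0,0]]]' 3 50
python3 -c "
from h import *
st()
plan(mat(Rg,base+.075*b+[0,0,.17]))
M=cur();h=.075 
G=M[:3,3]-.019*M[:3,2];print('grasp',G)
plan(mat(side_hold(),[.572,.04,.16]))"
```

```text
time: 2.9
tool_pos: [0.5205, -0.0922, 0.0141]
tcp_rot: [2.487, 1.592, -0.371]
wrist_force: [-0.1, 1.5, 6.1]
width: 0.585
grip_force: 51.6
{'time': 2.9, 'q': [-0.041, 0.306, 2.031, -0.346, 0.946, 0.614], 'tool_pos': [0.52, -0.092, 0.014], 'wrist_force': [-0.051, 1.47, 6.079], 'width': 0.585, 'grip_force': 51.557}
n 5 [-1.02, -0.06, -3.11] [0.001, -0.0, -0.0001] | total 0.1638 0.005
grasp [ 0.52271903 -0.08709751  0.03224046]
n 15 [1.51, -0.01, -0.45] [0.0152, 0.103, -0.028] | total 0.212 1.617
```

```bash
python3 -m crank '[[[-0.5,0,-1.6,0,0,0],[-1,0,-3.1,0,0,0],[-1,0,-3.1,0,0,0],[-1,0,-3.1,0,0,0],[-1,0,-3.1,0,0,0],[-0.5,0,-1.6,0,0,0],[0,0,0,0,0,0]]]'
python3 -c "
from h import *
st()
plan(mat(side_hold(),[.572,.02,.2]))"
```

```text
time: 3.48
tool_pos: [0.5213, -0.0937, 0.1817]
tcp_rot: [2.485, 1.589, -0.363]
wrist_force: [0.3, 0.3, -1.2]
width: 0.586
grip_force: 52.9
{'time': 3.483, 'q': [-0.044, 0.099, 1.922, -0.295, 1.24, 0.502], 'tool_pos': [0.521, -0.094, 0.182], 'wrist_force': [0.265, 0.278, -1.152], 'width': 0.586, 'grip_force': 52.883}
n 15 [0.99, 0.11, 0.35] [0.0157, 0.1029, -0.0278] | total 0.1418 1.616
```

```bash
python3 -m crank '[[[0.74,0.08,0.26,0.0118,0.0772,-0.0209],[0.74,0.08,0.26,0.0118,0.0772,-0.0209],[0.74,0.08,0.26,0.0118,0.0772,-0.0209],[0.74,0.08,0.26,0.0118,0.0772,-0.0209],[0.74,0.08,0.26,0.0118,0.0772,-0.0209],[0.74,0.08,0.26,0.0118,0.0772,-0.0209],[0.74,0.08,0.26,0.0118,0.0772,-0.0209],[0.74,0.08,0.26,0.0118,0.0772,-0.0209]]]'
python3 -m crank '[[[0.74,0.08,0.26,0.0118,0.0772,-0.0209],[0.74,0.08,0.26,0.0118,0.0772,-0.0209],[0.74,0.08,0.26,0.0118,0.0772,-0.0209],[0.74,0.08,0.26,0.0118,0.0772,-0.0209],[0.74,0.08,0.26,0.0118,0.0772,-0.0209],[0.74,0.08,0.26,0.0118,0.0772,-0.0209],[0.74,0.08,0.26,0.0118,0.0772,-0.0209],[0.74,0.08,0.26,0.0118,0.0772,-0.0209]]]'
python3 -c "
from h import *
st()
plan(mat(side_hold(),[.572,.02,.2]))"
```

```text
time: 4.15
tool_pos: [0.5425, -0.0413, 0.1521]
tcp_rot: [-2.281, -1.717, -0.298]
wrist_force: [-0.3, 0.5, -1.5]
width: 0.586
grip_force: 52.9
time: 4.82
tool_pos: [0.5612, 0.0155, 0.1676]
tcp_rot: [-1.723, -1.539, -0.834]
wrist_force: [-0.1, 0.8, -1.5]
width: 0.583
grip_force: 52.9
{'time': 4.817, 'q': [-0.495, 0.362, 1.907, 0.829, 1.486, -0.731], 'tool_pos': [0.561, 0.016, 0.168], 'wrist_force': [-0.149, 0.758, -1.471], 'width': 0.583, 'grip_force': 52.902}
n 3 [1.17, 0.28, 0.24] [0.0137, 0.1017, -0.0314] | total 0.0367 0.322
```

```bash
python3 -m crank '[[[0.7,0.17,0.14,0.0082,0.061,-0.0188],[0.7,0.17,0.14,0.0082,0.061,-0.0188],[0.7,0.17,0.14,0.0082,0.061,-0.0188],[0.7,0.17,0.14,0.0082,0.061,-0.0188],[0.7,0.17,0.14,0.0082,0.061,-0.0188],[0,0,0,0,0,0],[0,0,0,0,0,0]]]'
python3 - <<'E'
from h import *
st();plan(mat(side_hold(),[.572,.02,.2]))
a=read_camera("side");t=read_camera("top")
cv2.imwrite("raw_s2.png",a);cv2.imwrite("raw_t2.png",t)
m=camera_model("side");print(proj(m,[.572,.02,.2]))
cv2.imwrite("pics/st2.png",np.hstack([cv2.resize(a[80:290,180:380],None,fx=2,fy=2),cv2.resize(t[110:320,200:400],None,fx=2,fy=2)])[:600])
E
```

```text
time: 5.4
tool_pos: [0.5717, 0.0376, 0.1938]
tcp_rot: [-1.431, -1.427, -1.047]
wrist_force: [-0.5, 0.2, -1.0]
width: 0.587
grip_force: 53.0
{'time': 5.4, 'q': [-0.514, 0.5, 1.861, 0.991, 1.689, -0.903], 'tool_pos': [0.572, 0.038, 0.194], 'wrist_force': [-0.504, 0.238, -0.957], 'width': 0.587, 'grip_force': 52.951}
n 1 [0.07, 0.03, 0.04] [-0.0007, 0.0041, -0.0033] | total 0.0009 0.005
[271.58695063 191.84400306]
```

View pics/st2.png

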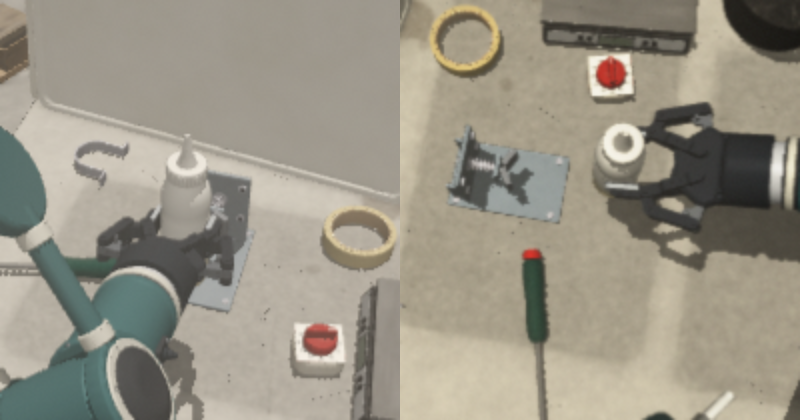

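Run:
```python
from h import *
mt,ms=camera_model("top"),camera_model("side")
def tri(a,c):
    A=[];B=[]
    for m,(u,v) in((mt,a),(ms,c)):
        o,d=ray(m,u,v);d/=np.linalg.norm(d);P=np.eye(3)-np.outer(d,d);A.append(P);B.append(P@o)
    X=np.linalg.lstsq(np.vstack(A),np.hstack(B),rcond=None)[0];print(np.round(X,4),proj(mt,X)-a,proj(ms,X)-c)
tri((312,178),(273.5,148.5))
print(proj(mt,[.572,.0255,.313]),proj(ms,[.572,.0255,.313]))
print("cap bottom-centre guess",proj(ms,[.572,.0255,.28]))
a=cv2.imread("raw_s2.png")[130:220,235:325];t=cv2.imread("raw_t2.png")[150:240,275:365]
cv2.imwrite("pics/z2.png",np.hstack([cv2.resize(i,(400,400),interpolation=cv2.INTER_CUBIC) for i in(a,t)]))
```

```text
[0.5711 0.0287 0.3064] [-0.19062055 -0.69755988] [-0.67742452  0.19695308]
[313.85035602 176.12913002] [272.92868999 147.02414985]
cap bottom-centre guess [272.71356265 160.42613671]
```

View pics/z2.png

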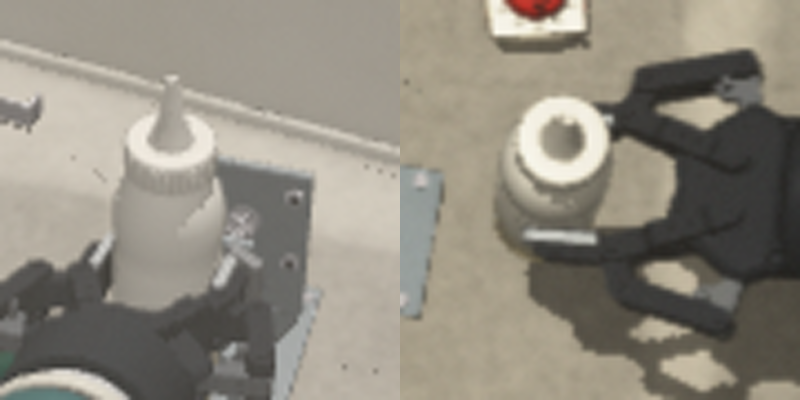

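```bash
python3 -c "
from h import *
plan(mat(side_hold(),[.572,.100,.199]),4);plan(mat(side_hold(),[.572,.0194,.099]),5)"
```

```text
n 4 [0.56, -0.0, 1.94] [-0.0, 0.0012, -0.0002] | total 0.0807 0.005
n 5 [-1.94, -0.0, 0.61] [-0.0, 0.001, -0.0001] | total 0.1018 0.005
```

```bash
python3 -m crank '[[[0.3,0,1,0,0.002,0],[0.56,0,1.94,0,0.002,0],[0.56,0,1.94,0,0,0],[0.56,0,1.94,0,0,0],[0.3,0,1,0,0,0],[0,0,0,0,0,0]]]'
python3 -m crank '[[[-1,0,0.3,0,0,0],[-1.9,0,0.6,0,0,0],[-1.9,0,0.6,0,0,0],[-1.9,0,0.6,0,0,0],[-1.9,0,0.6,0,0,0],[-1,0,0.3,0,0,0],[0,0,0,0,0,0],[0,0,0,0,0,0]]]'
python3 - <<'E'
from h import *
st();M=cur();print(M[:3,3]-.019*M[:3,2]);plan(mat(side_hold(),[.572,.100,.099]))
a=read_camera("side");t=read_camera("top")
cv2.imwrite("pics/z3.png",np.hstack([cv2.resize(i,(400,400),interpolation=cv2.INTER_CUBIC) for i in(a[150:270,220:340],t[140:260,215:335])]))
E
```

```text
time: 6.0
tool_pos: [0.5712, 0.1213, 0.1949]
tcp_rot: [-1.424, -1.428, -1.051]
wrist_force: [-0.5, 0.3, -1.6]
width: 0.584
grip_force: 52.9
time: 6.67
tool_pos: [0.5725, 0.1187, 0.0936]
tcp_rot: [-1.426, -1.424, -1.053]
wrist_force: [-0.2, -1.1, -1.4]
width: 0.585
grip_force: 52.9
{'time': 6.667, 'q': [-0.398, 0.622, 1.933, 1.08, 1.531, -1.034], 'tool_pos': [0.573, 0.119, 0.094], 'wrist_force': [-0.228, -1.071, -1.448], 'width': 0.585, 'grip_force': 52.94}
[0.57250245 0.10058648 0.09914984]
n 1 [-0.04, -0.05, -0.05] [0.0006, -0.002, -0.001] | total 0.0008 0.002
```

View pics/z3.png

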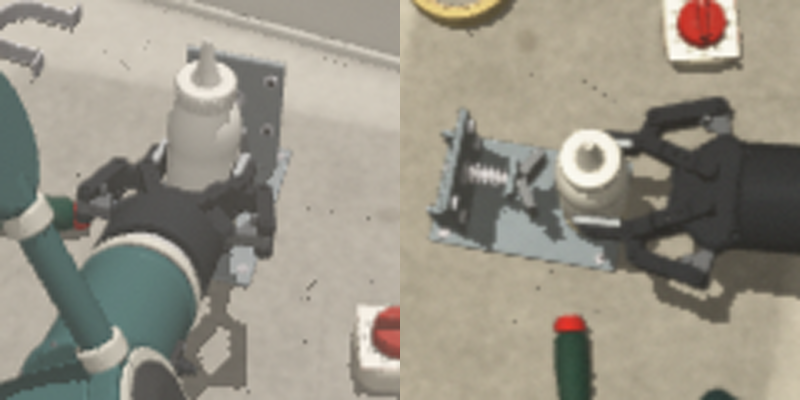

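The bottle stands over the foot plate with a gap to the pad, in line with the groove. Next I lower it gently, watching the vertical force.

```bash
python3 -m crank '[[[-0.19,0,0.06,0,0,0],[-0.19,0,0.06,0,0,0],[-0.19,0,0.06,0,0,0],[0,0,0,0,0,0]]]'
python3 -m crank '[[[-0.19,0,0.06,0,0,0],[0,0,0,0,0,0],[0,0,0,0,0,0]]]'
python3 -m crank '[[[-0.19,0,0.06,0,0,0],[0,0,0,0,0,0],[0,0,0,0,0,0]]]'
```

```text
time: 7.1
tool_pos: [0.5724, 0.1193, 0.088]
tcp_rot: [-1.426, -1.427, -1.053]
wrist_force: [-0.6, 0.4, -0.7]
width: 0.587
grip_force: 52.9
time: 7.35
tool_pos: [0.5723, 0.1194, 0.0859]
tcp_rot: [-1.426, -1.426, -1.053]
wrist_force: [0.9, 0.3, -3.4]
width: 0.587
grip_force: 52.9
time: 7.6
tool_pos: [0.5723, 0.1194, 0.0838]
tcp_rot: [-1.426, -1.426, -1.053]
wrist_force: [0.3, 0.7, -1.5]
width: 0.582
grip_force: 52.9
```

```bash
for i in 1 2; do :; done
python3 -m crank '[[[-0.19,0,0.06,0,0,0],[0,0,0,0,0,0],[0,0,0,0,0,0]]]' | grep -E 'pos|wrist'
python3 -m crank '[[[-0.095,0,0.03,0,0,0],[0,0,0,0,0,0],[0,0,0,0,0,0]]]'| grep -E 'pos|wrist'
python3 -m crank '[[[-0.095,0,0.03,0,0,0],[0,0,0,0,0,0],[0,0,0,0,0,0]]]'| grep -E 'pos|wrist'
```

```text
tool_pos: [0.5724, 0.1193, 0.0818]
wrist_force: [0.8, 0.1, -1.7]
tool_pos: [0.5724, 0.1194, 0.0809]
wrist_force: [0.3, 0.8, -1.5]
tool_pos: [0.5726, 0.1193, 0.0806]
wrist_force: [-1.4, -0.7, 1.7]
```

```bash
python3 -m crank '[[[0.1,0,0.28,0,0,0],[0.09,0,0.29,0,0,0],[0.09,0,0.29,0,0,0],[0.09,0,0.29,0,0,0],[0.09,0,0.29,0,0,0],[0,0,0,0,0,0],[0,0,0,0,0,0]]]' | grep -E 'pos|wrist'
python3 -m crank '[[[0.06,0,0.19,0,0,0],[0,0,0,0,0,0],[0,0,0,0,0,0]]]'| grep -E 'pos|wrist'
python3 -m crank '[[[0.06,0,0.19,0,0,0],[0,0,0,0,0,0],[0,0,0,0,0,0]]]'| grep -E 'pos|wrist'
```

```text
tool_pos: [0.5725, 0.135, 0.0806]
wrist_force: [0.7, 0.9, 4.5]
tool_pos: [0.5725, 0.1365, 0.0806]
wrist_force: [0.1, -0.1, 4.5]
tool_pos: [0.5726, 0.1384, 0.0806]
wrist_force: [-0.4, -1.5, 5.3]
```

```bash
python3 -m crank '[[[0.1,0,0.18,0,0,0],[0,0,0,0,0,0],[0,0,0,0,0,0]]]'| grep -E 'pos|wrist'
python3 -m crank '[[[0.06,0,0.19,0,0,0],[0,0,0,0,0,0],[0,0,0,0,0,0]]]'| grep -E 'pos|wrist'
python3 -m crank '[[[0.06,0,0.19,0,0,0],[0,0,0,0,0,0],[0,0,0,0,0,0]]]'| grep -E 'pos|wrist'
```

```text
tool_pos: [0.5726, 0.1403, 0.0806]
wrist_force: [-0.5, -3.1, 4.4]
tool_pos: [0.5726, 0.1423, 0.0806]
wrist_force: [-0.4, -4.6, 4.6]
tool_pos: [0.5726, 0.1441, 0.0806]
wrist_force: [-0.1, -5.7, 4.4]
```

```bash
python3 -m crank '[[[0.06,0,0.19,0,0,0],[0,0,0,0,0,0],[0,0,0,0,0,0]]]'| grep -E 'pos|wrist'
python3 -m crank '[[[0.03,0,0.1,0,0,0],[0,0,0,0,0,0],[0,0,0,0,0,0],[0,0,0,0,0,0]]]'
python3 - <<'E'
from h import *
f=[]
for i in range(8):
    a=read_camera("side");f.append(read_state()["wrist_force"])
print(np.mean(f,0),np.std(f,0));t=read_camera("top")
mt,ms=camera_model("top"),camera_model("side")
y=read_state()["tool_pos"][1]-.0121
for Z in(.197,.164):print(y,(proj(ms,[.5725,y,Z])-[220,130])*4,(proj(mt,[.5725,y,Z])-[200,135])*4+[400,0])
cv2.imwrite("pics/z4.png",np.hstack([cv2.resize(i,(400,400),interpolation=cv2.INTER_CUBIC) for i in(a[130:230,220:320],t[135:235,200:300])]))
E
```

```text
tool_pos: [0.5726, 0.1459, 0.0806]
wrist_force: [-1.1, -6.2, 4.5]
time: 10.77
tool_pos: [0.5727, 0.1467, 0.0806]
tcp_rot: [-1.427, -1.427, -1.053]
wrist_force: [-0.7, -8.6, 5.7]
width: 0.586
grip_force: 53.9
[-0.76484304 -8.26339762  5.28668492] [0.62990746 0.38089442 0.18368906]
0.13463439047056844 [257.29436579 115.90466357] [637.57764549 192.34119908]
0.13463439047056844 [255.51887098 160.27113911] [640.8232524  206.91525496]
```

View pics/z4.png

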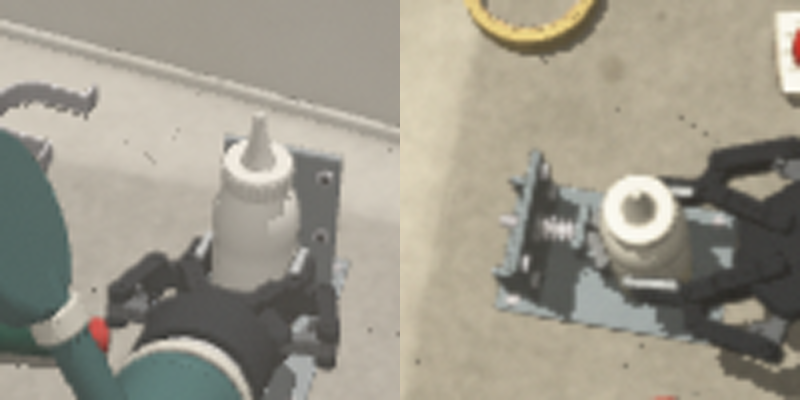

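The nozzle tip sits at (259,116) in the side crop and (633,195) in the top crop, within about 1 camera pixel of the position expected for an upright bottle. The V-pad is engaged with the spring compressed, the push is a steady 8.3 N or so, and the driver has not moved. Handing in.

```bash
python3 -c "
from workcell import *
print(finish_job())"
```

```text
the job is handed in; nothing more can be done
None
```

I stood the bottle on the foot plate, nozzle up, and handed the job in with it still gripped and pressed into the V-pad at about 8.3 N (wrist reading), which puts the pad at roughly half its travel; no verdict came back.

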